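# Wedge a gel-casting platform just off its rests

### The arm

A 6-joint arm with a two-finger parallel gripper is mounted at the origin on the work surface. World frame = base frame: x ahead of the robot, y to its left, z up, the work surface at z = 0. Lengths are in m, angles in rad, forces in N, time in s.
With the tool pointing down it reaches from about 0.325 to 0.775 m from the base axis. Payload 5.5 kg.
Tool frame: the origin (TCP) lies at the very end of the fingers, on their centre line; the grasp point (between the pads) lies 19 mm behind it (manip.tcp_to_grasp is the distance from the TCP to the grasp point, in m); z points along the fingers, y is the line along which they close (so a half turn about z gives the same grasp; the last joint's range is limited). The gripper opens to 85 mm and grips with 20 to 120 N. Pads are 22 mm wide; open, the fingers measure 114 mm over their backs; the gripper's body (76 mm by 85 mm) begins 54 mm behind the grasp point. The pads swing forward as they close: fully open they stand 13 mm farther back than shut.
Start: joints at [-1.182, 0.091, 1.231, -0, 1.82, -0.057], TCP at [0.259, -0.541, 0.231] pointing down, gripper open.
Joint ranges: [-2.87, 2.87], [-0.86, 2.18], [0.17, 2.46], [-1.51, 4.65], [0.06, 2.69], [-2.65, 2.65]. Speed limits (rad/s): [2.57, 2.57, 3.01, 3.14, 3.14, 3.14].

### API

Orientations are given as a rotation vector (axis times angle).
In Python, from rig import manip gives the robot as it stands.
- The arm moves only by the shell command python3 -m pendant 'ROWS' [FORCE]. ROWS is JSON, a list of rows, each a list of 3 entries, a list of its own where there are three numbers: the opening, from 0 (shut) to 1 (fully open), then the shift along the tool's x, y, z in mm, then the turn, a rotation vector about the tool's x, y, z in units of 8 degrees (1.0 is 8 degrees). A call has 1 to 10 rows; each row shifts and turns the commanded pose from where the row before left it, along the tool's axes as they then stand; what a row does not reach is not made up. A row lasts 1/8 s, in which the tool goes at most 62.5 mm and 10.7 degrees, less where a joint would pass 70% of its speed; a pose out of reach is approached as far as the arm can. A call is refused whole if a number of a shift passes 62.5 or a number of a turn 1, either way. A call with a gripper value outside its range is refused whole. The fingers move at their own pace and stop on an object; FORCE is the grip in N (left out, the last holds). Time passes only in rows, so rows that do not move let the fingers close. It gives the time, the measured TCP pose, the force, the opening and the grip force at its end, in the units of the state.
- manip.get_obs(): the state, without advancing time (a new reading comes with each control period).
- manip.snapshot(name): name is "side" or "top" or "wrist"; returns (picture, depth): 384x512x3 uint8, red, green, blue; 384x512 float32, m along the optical axis (not along the pixel's ray), 0 where there is no reading.
- manip.camera_params(name): a dict with "camera_matrix" (3x3 intrinsics, pixels), "k1" (the pictures are not rectified: a ray, as slopes to the right and down, at radius r is drawn at 1 + k1 r^2 times it, then the intrinsics apply), "R" (3x3) and "t" (3): a world point X has camera coordinates R X + t; the wrist camera has in their place "T_tool_cam" (4x4, takes a point from camera to tool coordinates, whose origin is the TCP and whose axes are the flange's). Camera axes: x right, y down, z forward; pixel columns grow to the right and rows downward; lengths in m; the calibration is good to about 2 mm. A picture is of the moment at which its call begins: read the wrist's pose just before it. camera_params takes no time and is no camera call.
- manip.finish_job(): hands the job in; it is judged then, once.
Trained networks look in the newest picture that a camera, given by its name, has taken for a name from the list of things; names that differ only in an ending like _2 or _b are one class to them, and where a whole thing is asked for, a point or a joint stands for the part that bears it (a point fixed in the world has none). Each returns a list of dicts, best first, with "confidence" (0 to 1); they miss things now and then, are a little off and sometimes report something else, mostly with a low value. They report only what shows in the picture. A call takes as long as a camera call. They do not tell look-alikes from the thing itself.
- manip.spot_in(query, camera): "location" ([row, column] in pixels, amid what is visible of it).
The state is a dict: "time_s": time; "qpos": joint angles; "dq": joint speeds; "joint_torque": joint torques, N m; "position": TCP position; "tcp_rot": TCP orientation; "force": force on the tool from outside, world axes, zero at the start; "torque": the same for the moment, N m; "gripper_width": finger opening in m; "grip_force": force on a finger pad.
Only numpy, scipy, OpenCV 4.12 (cv2) and the standard library are available. Lean on these libraries where they do the work, as an engineer would, in place of code of your own. Each camera call takes 0.05 s, during which the arm holds its last target. There are 200 camera calls.

### The job

Zero the lift gauge by twisting its sprung knob clockwise (seen from above) to the stop and letting go so that it springs back. Then pick up the orange levelling wedge by its grip block and, keeping it flat on the bench, push its thin end under the red-edged front of the gel-casting platform, between the two rests, until that edge just lifts off the rests by about 4 mm (never by more than about a centimetre). Finish while still gripping the wedge there, with the wedge alone carrying the platform's front; do not touch the platform with the gripper or disturb the tip box, tube rack and jar.

Things in the scene. Friction and masses are not known exactly. Their poses are not given: they have to be found in the camera images.
- caster: Fixed base of the gel-casting platform. Origin: on the bench below the middle of the platform's front edge. x points from that edge back under the platform (the way to push the wedge), z up. Side rails 22 mm wide along x at y = -74 and +74 mm, with black rests 12 mm high at their front ends; the bench between them (126 mm) is bare for 200 mm. Hinge axis along y at x = 210 mm, z = 20 mm.
- platform_lip (a point): Middle of the lower front edge of the platform (white plate 170 mm wide, 220 mm long, 10 mm thick, red stripe along that edge; gel tray and comb on it reach 64 mm above the bench). 12 mm above the bench while the platform lies on its rests; its rise above that is the lift. About 4 N bears on this edge.
- platform (a joint): Tilt of the platform about its rear hinge, rad: 0 lying on the rests, growing as the front edge rises; the edge rises 0.21 m per rad (0.019 rad = 4 mm).
- wedge: Loose orange wedge, 0.1 to 0.2 kg, flat on the bench, 120 mm long (x). Origin: centre of its underside; thin end towards +x. Ramp 36 mm wide, 4 mm high at x = +60 mm, rising 1 in 4 to 26 mm at x = -28 mm. Grip block from x = -60 to -28 mm: 24 mm wide (y), 50 mm high. For a lift of 4 mm the platform edge sits on the ramp where it is 16 mm high, 48 mm back from the thin end.
- wedge_grip (a point): Point in the wedge's grip block to grasp: x = -44 mm, y = 0, 34 mm above the wedge's underside; close the fingers along the wedge's y axis (24 mm).
- gauge: Fixed lift gauge, a white box 85 (x) by 115 (y) mm, 35 mm high. Origin: centre of its underside, z up. On top: the zero knob at y = -28 mm; at y = +24 mm a dial 58 mm across whose red needle lies along -x when the platform is down and turns clockwise, 0.67 rad for 4 mm of lift (green band: 1.5 to 8 mm).
- knob_grip (a point): Point on the upright axis of the zero knob, 59 mm above the bench, where to grip it. Its teal bar is 40 mm long, 14 mm wide, 44 to 70 mm above the bench, and at rest lies along the gauge's x axis; this point's x axis turns with the bar.
- zero_knob (a joint): Turn of the zero knob, rad, clockwise from above: 0 at rest, hard stop at 1.05. A spring drives it back to 0 when let go (0.13 N m at the stop).
- tip_box: Bystander: pipette-tip box with purple lid, 79 x 114 x 57 mm, loose. Origin: centre of its underside.
- tube_rack: Bystander: blue tube rack with capped tubes, 55 x 120 x 67 mm, loose. Origin: centre of its underside.
- reagent_jar: Bystander: jar with blue cap, 52 mm across, 75 mm high, loose. Origin: centre of its underside.
Things that resemble listed ones, but are neither listed nor needed, are in the scene too. Several things have the shape of the gauge; the one meant has the colours described above.

How it is judged:
On the way, in this order (a step that is already met when the one before it is completed fails the run):
1. the zero knob is twisted to its stop (value of joint zero_knob above 0.98 rad), for 0.1 s.
2. the zero knob is let go and has sprung back (value of joint zero_knob below 0.08 rad and contact force between the fingers and gauge below 0.1 N), for 0.1 s.
3. the wedge lifts the platform's front edge off its rests (height (world z) of platform_lip above 0.0135 m and contact force between wedge and platform above 0.5 N), for 0.2 s.
At the end, for the whole second after the job is handed in: Front edge 1.5 to 8 mm above its rests, at rest, carried by the wedge (over 1 N), untouched by fingers and arm; wedge flat on the bench between the rests, its block gripped (over 4 N); zero knob back (under 0.08 rad); tip box, tube rack and jar upright, within 30 mm of their places (height (world z) of platform_lip between 0.0135 and 0.02 m and contact force between wedge and platform above 1 N and contact force between the fingers and wedge above 4 N and distance between the grasp point and wedge_grip below 0.035 m and x of wedge in the frame of caster between -0.045 and 0.045 m and y of wedge in the frame of caster between -0.055 and 0.055 m and height (world z) of wedge below 0.004 m and angle between wedge's own z axis and vertical below 0.08 rad and contact force between each of the arm, the fingers and platform below 0.3 N and linear speed of wedge below 0.01 m/s and velocity of joint platform between -0.03 and 0.03 rad/s and value of joint zero_knob below 0.08 rad and angle between each of tip_box, tube_rack, reagent_jar's own z axis and vertical below 0.2 rad and distance of each of tip_box, tube_rack, reagent_jar from where it was at the start of the episode below 0.03 m); the arm keeps its last pose, push and grip.
It fails at once if the platform's front edge is lifted more than 12 mm off its rests (height (world z) of platform_lip above 0.024 m).
It fails at once if the fingers or arm push on the platform (contact force between any of the fingers, the arm and platform above 3 N).
It fails at once if tip box, tube rack or jar is knocked away or over (distance of any of tip_box, tube_rack, reagent_jar from where it was at the start of the episode above 0.03 m or angle between any of tip_box, tube_rack, reagent_jar's own z axis and vertical above 0.35 rad).
It also fails if it takes over 58 s, if anything falls off the work surface, if the arm or the gripper's body presses on something with over 40 N, if the wrist force passes 120 N, or if a joint passes its speed limit or range.

## Working session

There is one attempt and no reset: what is moved stays moved. The work goes in short steps, Python scripts to look and compute and a shell command to move; the robot and the scene stay as the last step left them, time stands still between calls to the robot, and variables do not carry over. Pictures are saved under pics/ and viewed, at most 10 in all, crops included, and the job is handed in when it is done.

```bash
mkdir -p pics; ls
python3 - <<'E'
from rig import manip
import cv2
o=manip.get_obs(); print(o['time_s'],o['position'],o['tcp_rot'],o['gripper_width'],manip.tcp_to_grasp)
for c in ['side','top']:
    im,d=manip.snapshot(c); cv2.imwrite(f'pics/{c}0.png',im[:,:,::-1])
    for q in ['gauge','knob_grip','wedge','caster','platform','tip_box','tube_rack','reagent_jar']:
        print(c,q,[( [round(v) for v in r['location']],round(r['confidence'],2)) for r in manip.spot_in(q,c)])
E
```

```text
pics
0.0 [ 0.25858198 -0.5410952   0.23012671] [-3.06198004e+00 -6.94012805e-01  5.19998813e-04] 0.08502531534555109 0.0187
side gauge [([311, 264], 0.74), ([206, 244], 0.31)]
side knob_grip [([260, 245], 0.7), ([315, 272], 0.57)]
side wedge [([204, 242], 0.96), ([173, 300], 0.45)]
side caster [([154, 211], 0.94)]
side platform [([156, 209], 0.38)]
side tip_box [([208, 313], 0.9)]
side tube_rack [([252, 296], 0.57)]
side reagent_jar [([172, 300], 0.8)]
top gauge [([231, 328], 0.72), ([224, 395], 0.62)]
top knob_grip [([229, 343], 0.57), ([222, 410], 0.47)]
top wedge []
top caster [([206, 142], 0.77), ([169, 340], 0.66)]
top platform [([206, 141], 0.74)]
top tip_box [([127, 289], 0.75)]
top tube_rack [([166, 341], 0.91)]
top reagent_jar [([118, 231], 0.83)]
```

View pics/top0.png

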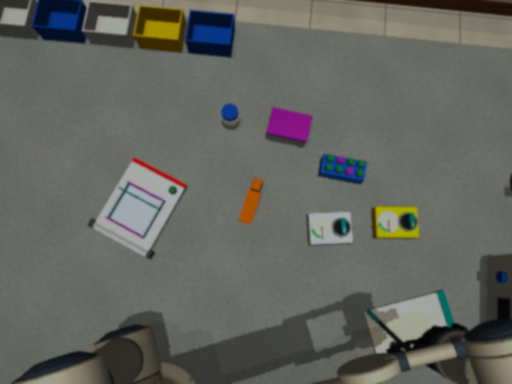

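View pics/side0.png

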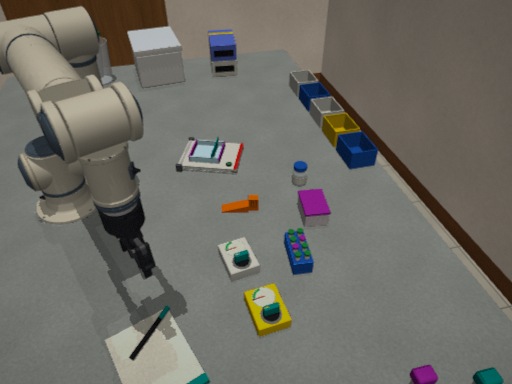

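The top view shows the white gauge at (row 227, col 330), with a yellow look-alike beside it. The wedge block is at (184, 257) and its thin end at (220, 246). The platform's red edge runs from (159, 136) to (187, 186). Next I'll compute world positions from depth.

```bash
cat > h.py <<'E'
from rig import manip
import numpy as np, cv2
from scipy.spatial.transform import Rotation as Ro
def world(cam):
    o=manip.get_obs(); im,d=manip.snapshot(cam); p=manip.camera_params(cam)
    K=np.array(p['camera_matrix']); h,w=d.shape
    u,v=np.meshgrid(np.arange(w),np.arange(h))
    g=cv2.undistortPoints(np.stack([u,v],-1).reshape(-1,1,2).astype(np.float64),K,np.array([p['k1'],0,0,0.])).reshape(h,w,2)
    X=np.dstack([g*d[...,None],d])
    if 'R' in p: W=(X-np.array(p['t']))@np.array(p['R'])
    else:
        T=np.array(p['T_tool_cam']); W=(X@T[:3,:3].T+T[:3,3])@Ro.from_rotvec(o['tcp_rot']).as_matrix().T+o['position']
    W[d==0]=np.nan
    return im,d,W
def hsv(im): return cv2.cvtColor(im,cv2.COLOR_RGB2HSV).astype(int)
def rect(P):
    r=cv2.minAreaRect(P[:,:2].astype(np.float32)*1000); return np.round(cv2.boxPoints(r)).tolist(),np.round(r[0]),np.round(r[1])
E
python3 - <<'E'
from h import *
im,d,W=world('top'); H=hsv(im)
print(np.isnan(W[...,0]).mean())
h,s,v=H[...,0],H[...,1],H[...,2]
rr,cc=np.mgrid[:384,:512]
def show(n,m,z=None):
    m=m&~np.isnan(W[...,0]); 
    if z: m=m&(W[...,2]>z[0])&(W[...,2]<z[1])
    P=W[m]
    print(n,len(P),np.round(np.median(P,0),3),*rect(P), np.round(np.percentile(P[:,2],[2,50,98]),3))
box=lambda a,b,c,e:(rr>a)&(rr<b)&(cc>c)&(cc<e)
show('red',box(145,200,120,200)&((h<8)|(h>172))&(s>130))
show('plat',box(140,260,85,195),(0.012,0.03))
o=box(170,230,230,270)&(h>5)&(h<20)&(s>140)
show('wedge',o); show('block',o,(0.04,0.06)); show('ramp',o,(-.01,0.03))
show('gauge',box(200,255,298,362),(0.025,0.042))
k=box(205,250,325,360)&(h>75)&(h<100)&(s>80)
show('knob',k); show('knobtop',k,(0.055,0.08))
show('tip',box(95,150,255,320),(.045,.07)); show('rack',box(145,190,310,375),(.03,.08)); show('jar',box(95,135,215,245),(.05,.09))
print([np.round(W[r,c],3) for r,c in [(300,260),(100,400),(20,60)]])
E
```

```text
0.004130045572916667
red 238 [0.598 0.09  0.022] [[561.0, 13.0], [575.0, 8.0], [637.0, 169.0], [623.0, 174.0]] [599.  91.] [173.  15.] [-0.003  0.022  0.026]
plat 4508 [0.494 0.127 0.022] [[359.0, 80.0], [566.0, -2.0], [637.0, 178.0], [430.0, 260.0]] [498. 129.] [193. 223.] [0.017 0.022 0.028]
wedge 561 [ 0.541 -0.173  0.017] [[482.0, -177.0], [609.0, -207.0], [617.0, -171.0], [490.0, -142.0]] [ 550. -174.] [ 36. 130.] [0.002 0.017 0.051]
block 106 [ 0.586 -0.183  0.048] [[569.0, -191.0], [600.0, -198.0], [605.0, -174.0], [574.0, -167.0]] [ 587. -183.] [24. 32.] [0.044 0.048 0.053]
ramp 446 [ 0.53  -0.17   0.014] [[482.0, -177.0], [609.0, -207.0], [617.0, -171.0], [490.0, -142.0]] [ 550. -174.] [ 36. 130.] [0.002 0.014 0.026]
gauge 1212 [ 0.488 -0.384  0.034] [[442.0, -340.0], [459.0, -454.0], [544.0, -441.0], [526.0, -327.0]] [ 493. -391.] [ 86. 115.] [0.029 0.034 0.04 ]
knob 115 [ 0.497 -0.417  0.067] [[477.0, -414.0], [480.0, -437.0], [523.0, -430.0], [520.0, -408.0]] [ 500. -422.] [43. 23.] [0.039 0.067 0.072]
knobtop 87 [ 0.497 -0.417  0.068] [[477.0, -414.0], [479.0, -429.0], [516.0, -423.0], [513.0, -409.0]] [ 496. -419.] [37. 14.] [0.057 0.068 0.072]
tip 1138 [ 0.762 -0.255  0.055] [[716.0, -306.0], [796.0, -316.0], [810.0, -203.0], [730.0, -193.0]] [ 763. -255.] [114.  80.] [0.051 0.055 0.06 ]
rack 893 [ 0.658 -0.413  0.045] [[627.0, -471.0], [683.0, -476.0], [694.0, -356.0], [638.0, -351.0]] [ 661. -413.] [121.  56.] [0.039 0.045 0.068]
jar 252 [ 0.771 -0.089  0.073] [[751.0, -67.0], [755.0, -111.0], [799.0, -108.0], [796.0, -63.0]] [775. -87.] [44. 44.] [0.051 0.073 0.077]
[array([ 0.285, -0.225,  0.001]), array([ 0.894, -0.575,  0.   ]), array([1.048, 0.477, 0.003])]
```

```bash
cat >> h.py <<'E'
def go(x,y,z,yaw_y):
    """print tool-frame shift (mm) and turn (8deg units) needed; yaw_y = world deg of tool y, tool down"""
    o=manip.get_obs(); R=Ro.from_rotvec(o['tcp_rot']).as_matrix(); a=np.radians(yaw_y)
    yv=np.array([np.cos(a),np.sin(a),0]); zv=np.array([0,0,-1.]); T=np.column_stack([np.cross(yv,zv),yv,zv])
    print('t',round(o['time_s'],2),'pos',np.round(o['position'],4),'yaw',round(np.degrees(np.arctan2(R[1,1],R[0,1])),1),'tilt',round(np.degrees(np.arccos(-R[2,2])),2),'q',np.round(o['qpos'],2))
    print('shift mm',np.round(R.T@(np.array([x,y,z])-o['position'])*1000,1),'turn(8deg)',np.round(np.degrees(Ro.from_matrix(R.T@T).as_rotvec())/8,2))
    print('shift in target axes',np.round(T.T@(np.array([x,y,z])-o['position'])*1000,1))
    print('F',np.round(o['force'],1),'w',round(o['gripper_width'],4),'grip',round(o['grip_force'],1))
E
python3 -c "
from h import *
go(.497,-.419,.11,-81.3)"
```

```text
t 0.95 pos [ 0.2587 -0.5414  0.2313] yaw -64.5 tilt 0.0 q [-1.18  0.09  1.23 -0.    1.82 -0.06]
shift mm [267.8  -7.7 121.3] turn(8deg) [-0.    0.    2.11]
shift in target axes [254.1 -84.9 121.3]
F [ 0.3 -0.6 -0.3] w 0.0852 grip 0.0
```

```bash
python3 -m pendant '[[0.6,[33,-1,15],[0,0,0]],[0.6,[33,-1,15],[0,0,0]],[0.6,[33,-1,15],[0,0,0]],[0.6,[33,-1,15],[0,0,0]],[0.6,[33,-1,15],[0,0,0]],[0.6,[33,-1,15],[0,0,0]],[0.6,[33,-1,15],[0,0,0]],[0.6,[37,-1,16],[0,0,0.7]],[0.6,[0,0,0],[0,0,0.7]],[0.6,[0,0,0],[0,0,0.7]]]' 40
python3 - <<'E'
from h import *
go(.497,-.419,.11,-81.3)
im,d,W=world('wrist'); cv2.imwrite('pics/w1.png',im[:,:,::-1]); H=hsv(im)
m=(abs(H[...,0]-87)<13)&(H[...,1]>80)&(W[...,2]>.062)&(W[...,2]<.08)
P=W[m]; print(len(P),rect(P),np.round(P.mean(0),4))
go(.497,-.419,.042,-81.3)
E
```

```text
time_s: 2.2
position: [0.4975, -0.418, 0.1096]
tcp_rot: [-3.132, -0.236, 0.001]
force: [0.1, 0.1, 1.0]
gripper_width: 0.0511
grip_force: 0.0
t 2.2 pos [ 0.4975 -0.418   0.1096] yaw -81.4 tilt 0.06 q [-0.75  0.23  1.29 -0.    1.62  0.67]
shift mm [-0.6  0.9 -0.4] turn(8deg) [-0.01  0.   -0.01]
shift in target axes [-0.6  0.9 -0.4]
F [0.1 0.1 1. ] w 0.0511 grip 0.0
1858 ([[480.0, -417.0], [516.0, -607.0], [669.0, -578.0], [633.0, -388.0]], array([ 574., -498.]), array([156., 193.])) [ 0.5246 -0.5073  0.0699]
t 2.25 pos [ 0.4974 -0.4182  0.1099] yaw -81.6 tilt 0.03 q [-0.75  0.23  1.29 -0.    1.62  0.67]
shift mm [-0.4  0.7 67.9] turn(8deg) [-0.    0.   -0.04]
shift in target axes [-0.5  0.7 67.9]
F [ 0.6 -0.7 -0.3] w 0.0513 grip 0.0
```

View pics/w1.png

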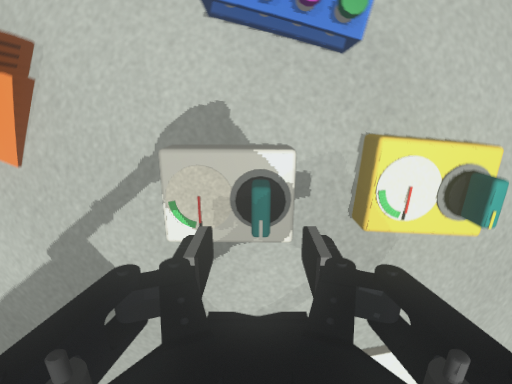

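```bash
python3 -m pendant '[[0.6,[0,0,23],[0,0,0]],[0.6,[0,1,23],[0,0,0]],[0.6,[0,0,22],[0,0,0]],[0.0,[0,0,0],[0,0,0]],[0.0,[0,0,0],[0,0,0]],[0.0,[0,0,0],[0,0,0]],[0.0,[0,0,0],[0,0,0]]]' 40
python3 -c "
from h import *
go(.497,-.419,.042,-81.3)"
```

```text
time_s: 3.12
position: [0.496, -0.4205, 0.0393]
tcp_rot: [-3.132, -0.239, 0.004]
force: [1.8, -7.6, -14.4]
gripper_width: 0.039
grip_force: 41.9
t 3.12 pos [ 0.496  -0.4205  0.0393] yaw -81.3 tilt 0.16 q [-0.75  0.27  1.37 -0.    1.5   0.66]
shift mm [ 1.2 -1.3 -2.8] turn(8deg) [-0.    0.02  0.01]
shift in target axes [ 1.2 -1.3 -2.7]
F [  1.8  -7.6 -14.4] w 0.039 grip 41.9
```

```bash
python3 -m pendant '[[0.6,[0,0,0],[0,0,0]],[0.6,[0,0,0],[0,0,0]],[0.6,[0,0,-6],[0,0,0]],[0.6,[0,0,-5],[0,0,0]],[0.6,[0,0,0],[0,0,0]]]' 40
python3 -c "
from h import *
go(.497,-.419,.050,-81.3)"
```

```text
time_s: 3.75
position: [0.4977, -0.4199, 0.0547]
tcp_rot: [3.131, 0.24, 0.002]
force: [-0.2, -0.1, 0.4]
gripper_width: 0.0513
grip_force: 0.0
t 3.75 pos [ 0.4977 -0.4199  0.0547] yaw -81.2 tilt 0.12 q [-0.75  0.26  1.36  0.    1.52  0.66]
shift mm [-0.6 -1.   4.7] turn(8deg) [ 0.01 -0.01  0.01]
shift in target axes [-0.6 -1.   4.7]
F [-0.2 -0.1  0.4] w 0.0513 grip 0.0
```

```bash
python3 -m pendant '[[0.0,[0,-1,4],[0,0,0]],[0.0,[0,0,0],[0,0,0]],[0.0,[0,0,0],[0,0,0]],[0.0,[0,0,0],[0,0,0]],[0.0,[0,0,0],[0,0,0]],[0.0,[0,0,0],[0,0,0]]]' 40
python3 -c "
from h import *
go(.497,-.419,.050,-81.3)"
```

```text
time_s: 4.5
position: [0.4971, -0.4202, 0.0486]
tcp_rot: [3.13, 0.238, 0.001]
force: [2.1, -6.9, -3.8]
gripper_width: 0.0133
grip_force: 42.7
t 4.5 pos [ 0.4971 -0.4202  0.0486] yaw -81.3 tilt 0.16 q [-0.75  0.26  1.36 -0.    1.51  0.67]
shift mm [ 0.1 -1.1 -1.4] turn(8deg) [ 0.02 -0.   -0.  ]
shift in target axes [ 0.1 -1.2 -1.4]
F [ 2.1 -6.9 -3.8] w 0.0133 grip 42.7
```

Width is 13.3 mm, so the bar itself is gripped. Next is the twist.

```bash
python3 -m pendant '[[0.0,[0,1,0],[0,0,0.9]],[0.0,[0,0,0],[0,0,0.9]],[0.0,[0,0,0],[0,0,0.9]],[0.0,[0,0,0],[0,0,0.9]],[0.0,[0,0,0],[0,0,0.9]],[0.0,[0,0,0],[0,0,0.9]],[0.0,[0,0,0],[0,0,0.9]],[0.0,[0,0,0],[0,0,0.9]],[0.0,[0,0,0],[0,0,0.6]],[0.0,[0,0,0],[0,0,0]]]' 40
python3 -c "
from h import *
go(.497,-.419,.050,-141.3)
print(manip.get_obs()['torque'])"
```

```text
time_s: 5.75
position: [0.4977, -0.4192, 0.0487]
tcp_rot: [-2.805, 1.414, -0.0]
force: [3.1, 0.2, -3.2]
gripper_width: 0.0131
grip_force: 48.8
t 5.75 pos [ 0.4977 -0.4192  0.0487] yaw -143.5 tilt 0.04 q [-0.75  0.26  1.36  0.    1.52  1.75]
shift mm [-0.6  0.4 -1.3] turn(8deg) [-0.    0.   -0.28]
shift in target axes [-0.6  0.4 -1.3]
F [ 3.1  0.2 -3.2] w 0.0131 grip 48.8
[-0.1120013  -0.70064288  1.06532389]
```

```bash
python3 -m pendant '[[0.0,[0,0,0],[0,0,0]],[0.0,[0,0,0],[0,0,0]],[0.7,[0,0,0],[0,0,0]],[0.7,[0,0,0],[0,0,0]],[0.7,[0,0,0],[0,0,0]],[0.7,[0,0,0],[0,0,0]],[0.7,[0,0,-30],[0,0,0]],[0.7,[0,0,-50],[0,0,0]],[0.7,[0,0,0],[0,0,0]],[0.7,[0,0,0],[0,0,0]]]' 40
python3 - <<'E'
from h import *
go(.587,-.183,.15,-103)
im,d,W=world('wrist'); cv2.imwrite('pics/w2.png',im[:,:,::-1])
E
```

```text
time_s: 7.0
position: [0.4972, -0.4197, 0.1293]
tcp_rot: [2.803, -1.418, 0.001]
force: [0.2, -0.4, -0.6]
gripper_width: 0.0599
grip_force: 0.0
t 7.0 pos [ 0.4972 -0.4197  0.1293] yaw -143.7 tilt 0.02 q [-0.75  0.23  1.26 -0.    1.65  1.75]
shift mm [-137.4 -212.6  -20.7] turn(8deg) [ 0.   -0.   -5.08]
shift in target axes [  34.3 -250.8  -20.7]
F [ 0.2 -0.4 -0.6] w 0.0599 grip 0.0
```

View pics/w2.png

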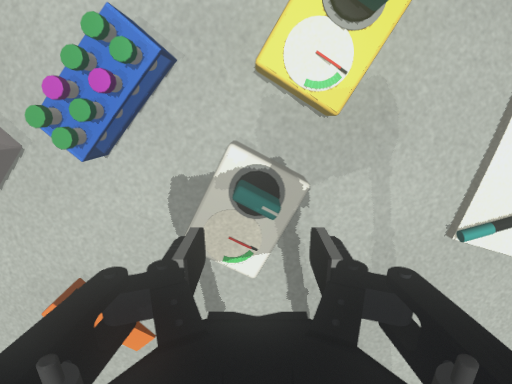

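```bash
python3 -m pendant '[[0.7,[0,0,-5],[0,0,-0.9]],[0.7,[0,0,-5],[0,0,-0.9]],[0.7,[0,0,-5],[0,0,-0.9]],[0.7,[0,0,-5],[0,0,-0.9]],[0.7,[0,0,0],[0,0,-0.9]],[0.7,[0,-40,0],[0,0,-0.6]],[0.7,[8,-50,0],[0,0,0]],[0.7,[8,-50,0],[0,0,0]],[0.7,[8,-50,0],[0,0,0]],[0.7,[8,-50,0],[0,0,0]]]'
python3 -m pendant '[[0.7,[2,-11,0],[0,0,0]],[0.7,[0,0,0],[0,0,0]]]'
python3 - <<'E'
from h import *
im,d,W=world('wrist'); H=hsv(im); cv2.imwrite('pics/w3.png',im[:,:,::-1])
m=(H[...,0]>5)&(H[...,0]<20)&(H[...,1]>130)&(W[...,2]>.043)&(W[...,2]<.056)
P=W[m]; print(len(P),*rect(P))
m=(H[...,0]>5)&(H[...,0]<20)&(H[...,1]>130)&(W[...,2]>.0)&(W[...,2]<.06)
P=W[m]; print(len(P),*rect(P))
go(.587,-.183,.015,-103)
E
```

```text
time_s: 8.3
position: [0.5847, -0.1918, 0.1471]
tcp_rot: [-3.121, 0.352, 0.005]
force: [-0.1, 0.1, 0.1]
gripper_width: 0.06
grip_force: 0.0
time_s: 8.55
position: [0.5891, -0.1828, 0.1478]
tcp_rot: [-3.122, 0.35, 0.004]
force: [-0.6, 1.0, 1.4]
gripper_width: 0.06
grip_force: 0.0
828 [[573.0, -193.0], [603.0, -200.0], [608.0, -177.0], [578.0, -170.0]] [ 591. -185.] [23. 31.]
2789 [[485.0, -179.0], [602.0, -205.0], [610.0, -170.0], [493.0, -145.0]] [ 547. -175.] [ 36. 120.]
t 8.6 pos [ 0.5889 -0.1839  0.1481] yaw -102.9 tilt 0.11 q [-0.36  0.14  1.33 -0.    1.68  1.44]
shift mm [ -1.8  -0.5 133.1] turn(8deg) [0.   0.01 0.02]
shift in target axes [ -2.   -0.4 133.1]
F [0.  1.3 0. ] w 0.0597 grip 0.0
```

View pics/w3.png

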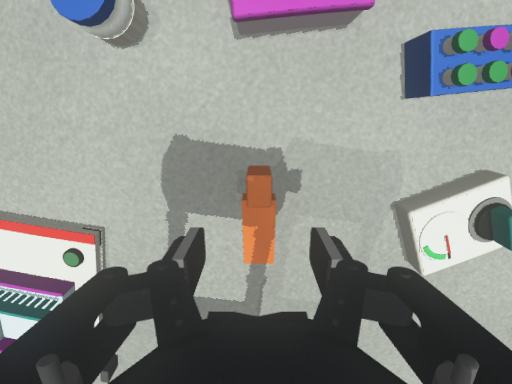

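```bash
python3 -m pendant '[[0.7,[1,0,35],[0,0,0]],[0.7,[0,0,35],[0,0,0]],[0.7,[0,0,35],[0,0,0]],[0.7,[0,0,27],[0,0,0]],[0.0,[0,0,0],[0,0,0]],[0.0,[0,0,0],[0,0,0]],[0.0,[0,0,0],[0,0,0]],[0.0,[0,0,0],[0,0,0]],[0.0,[0,0,0],[0,0,0]]]' 60
python3 - <<'E'
from h import *
go(.590,-.1845,.016,-102.5)
im,d,W=world('top'); H=hsv(im)
h,s,v=H[...,0],H[...,1],H[...,2]; rr,cc=np.mgrid[:384,:512]
red=(rr>145)&(rr<200)&(cc>120)&(cc<200)&((h<8)|(h>172))&(s>90)&(W[...,2]>.012)&(W[...,2]<.03)
P=W[red]; print(len(P),*rect(P))
n=np.array([-.930,.367]);e=np.array([.367,.930])
print('front extents',np.round(np.percentile(P[:,:2]@n,[0,2,5,50,95,100]),4),'lat',np.round(np.percentile(P[:,:2]@e,[0,1,50,99,100]),4))
l=np.polyfit(P[:,1],P[:,0],1);print('edge dir',np.degrees(np.arctan2(1,l[0])))
im,d,W=world('side'); H=hsv(im);h,s,v=H[...,0],H[...,1],H[...,2]
red=(rr>130)&(rr<180)&(cc>225)&(cc<250)&((h<8)|(h>172))&(s>90)&(W[...,2]>.005)&(W[...,2]<.03)
P=W[red]; print(len(P),*rect(P))
print('front extents',np.round(np.percentile(P[:,:2]@n,[0,2,5,50,95,100]),4),'lat',np.round(np.percentile(P[:,:2]@e,[0,1,50,99,100]),4),np.percentile(P[:,2],[2,50,98]))
E
```

```text
time_s: 9.72
position: [0.5911, -0.184, 0.0187]
tcp_rot: [3.121, -0.352, 0.003]
force: [0.3, -1.2, 3.7]
gripper_width: 0.0233
grip_force: 60.6
t 9.72 pos [ 0.5911 -0.184   0.0187] yaw -102.9 tilt 0.13 q [-0.36  0.2   1.49 -0.    1.45  1.44]
shift mm [-1.   0.7  2.7] turn(8deg) [ 0.01 -0.02 -0.04]
shift in target axes [-1.   0.7  2.7]
F [ 0.3 -1.2  3.7] w 0.0233 grip 60.6
244 [[560.0, 14.0], [571.0, 10.0], [633.0, 169.0], [622.0, 173.0]] [597.  92.] [171.  12.]
front extents [-0.5269 -0.5267 -0.5263 -0.5214 -0.5163 -0.515 ] lat [0.2189 0.2198 0.3027 0.3874 0.3895]
edge dir 68.69878448800641
71 [[562.0, 10.0], [575.0, 5.0], [633.0, 156.0], [620.0, 161.0]] [597.  83.] [162.  14.]
front extents [-0.5322 -0.5313 -0.5309 -0.5235 -0.519  -0.5174] lat [0.2157 0.217  0.2743 0.3681 0.3772] [0.02032113 0.02366956 0.02738518]
```

```bash
python3 -m pendant '[[0.0,[0,0,-15],[0,0,0]],[0.0,[0,0,-25],[0,0,0]],[0.0,[0,0,-10],[0,0,0.5]],[0.0,[0,0,0],[0,0,0.55]],[0.0,[0,0,0],[0,0,0]]]'
python3 -c "
from h import *
go(.722,.041,.07,-111.3)"
```

```text
time_s: 10.45
position: [0.5904, -0.1833, 0.0677]
tcp_rot: [-3.088, 0.578, 0.0]
force: [0.3, -1.1, -1.2]
gripper_width: 0.0233
grip_force: 60.1
t 10.45 pos [ 0.5904 -0.1833  0.0677] yaw -111.2 tilt 0.02 q [-0.36  0.17  1.44  0.    1.54  1.58]
shift mm [  41.6 -256.7   -2.3] turn(8deg) [-0.    0.    0.01]
shift in target axes [  41.1 -256.8   -2.3]
F [ 0.3 -1.1 -1.2] w 0.0233 grip 60.1
```

```bash
python3 -m pendant '[[0.0,[20,-15,0],[0,0,0]],[0.0,[21,-35,0],[0,0,0]],[0.0,[0,-40,0],[0,0,0]],[0.0,[0,-40,0],[0,0,0]],[0.0,[0,-40,0],[0,0,0]],[0.0,[0,-40,0],[0,0,0]],[0.0,[0,-30,0],[0,0,0]],[0.0,[0,-17,0],[0,0,0]],[0.0,[0,0,0],[0,0,0]],[0.0,[0,0,0],[0,0,0]]]'
python3 - <<'E'
from h import *
go(.722,.041,.0187,-111.3)
n=np.array([-.930,.367]);e=np.array([.367,.930])
for c in ['wrist','top','side']:
    im,d,W=world(c); H=hsv(im); h,s,v=H[...,0],H[...,1],H[...,2]
    if c=='wrist': cv2.imwrite('pics/w4.png',im[:,:,::-1])
    near=(np.abs(W[...,0]-.6)<.06)&(np.abs(W[...,1]-.09)<.11)
    P=W[near&((h<4)|(h>172))&(s>120)&(W[...,2]>.015)&(W[...,2]<.03)]
    if len(P)>20: print(c,len(P),*rect(P),'n',np.round(np.percentile(P[:,:2]@n,[0,2,50]),4),'lat',np.round(np.percentile(P[:,:2]@e,[0,50,100]),4))
    P=W[(h>4)&(h<20)&(s>130)&(abs(W[...,0]-.68)<.1)&(abs(W[...,1]-.06)<.1)&(W[...,2]>.03)]
    if len(P)>20: print(c,'wedge',len(P),*rect(P),'n',np.round(np.percentile(P[:,:2]@n,[0,50,98,100]),4),'lat',np.round(np.percentile(P[:,:2]@e,[0,50,100]),4),P[:,2].min())
E
```

```text
time_s: 11.7
position: [0.7215, 0.0398, 0.0671]
tcp_rot: [3.087, -0.58, -0.001]
force: [0.3, -0.4, -1.6]
gripper_width: 0.0234
grip_force: 60.0
t 11.7 pos [0.7215 0.0398 0.0671] yaw -111.3 tilt 0.05 q [ 0.01  0.45  1.1  -0.    1.59  1.95]
shift mm [ 0.  -1.3 48.4] turn(8deg) [0.01 0.   0.  ]
shift in target axes [ 0.  -1.2 48.4]
F [ 0.3 -0.4 -1.6] w 0.0234 grip 60.0
wrist wedge 5190 [[662.0, 44.0], [730.0, 18.0], [743.0, 52.0], [675.0, 77.0]] [703.  48.] [36. 72.] n [-0.6723 -0.6599 -0.6039 -0.5997] lat [0.2842 0.3022 0.3198] 0.05233770438884543
top 106 [[561.0, 15.0], [571.0, 11.0], [601.0, 86.0], [591.0, 90.0]] [581.  50.] [81. 11.] n [-0.5271 -0.5268 -0.5214] lat [0.2196 0.2587 0.3004]
top wedge 311 [[561.0, 25.0], [586.0, -28.0], [726.0, 39.0], [702.0, 92.0]] [644.  32.] [156.  58.] n [-0.6493 -0.6235 -0.5623 -0.548 ] lat [0.1955 0.292  0.3177] 0.04581994747004285
side 86 [[561.0, 13.0], [574.0, 8.0], [639.0, 167.0], [626.0, 172.0]] [600.  90.] [172.  14.] n [-0.5323 -0.5313 -0.5253] lat [0.218  0.2984 0.3901]
side wedge 253 [[611.0, 68.0], [708.0, -20.0], [750.0, 27.0], [653.0, 115.0]] [680.  47.] [ 63. 131.] n [-0.6717 -0.6136 -0.5566 -0.5531] lat [0.2475 0.29   0.3257] 0.047143365905058535
```

View pics/w4.png

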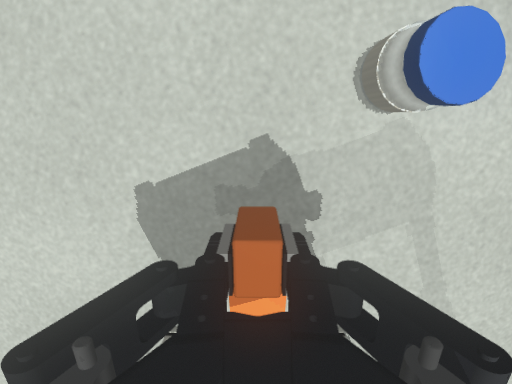

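```bash
python3 -m pendant '[[0.0,[0,-1,20],[0,0,0]],[0.0,[0,0,18],[0,0,0]],[0.0,[0,0,6],[0,0,0]],[0.0,[0,0,4],[0,0,0]],[0.0,[0,0,0],[0,0,0]],[0.0,[0,0,0],[0,0,0]]]'
python3 -c "
from h import *
go(.722,.041,.0187,-111.3)"
```

```text
time_s: 12.6
position: [0.7227, 0.0421, 0.0199]
tcp_rot: [-3.087, 0.579, -0.002]
force: [-0.1, -1.1, -1.4]
gripper_width: 0.0236
grip_force: 60.2
t 12.6 pos [0.7227 0.0421 0.0199] yaw -111.3 tilt 0.08 q [0.01 0.48 1.15 0.   1.51 1.95]
shift mm [-0.2  1.3  1.2] turn(8deg) [-0.   -0.01  0.01]
shift in target axes [-0.2  1.3  1.2]
F [-0.1 -1.1 -1.4] w 0.0236 grip 60.2
```

```bash
python3 -m pendant '[[0.0,[0,0,1],[0,0,0]],[0.0,[0,0,0],[0,0,0]],[0.0,[0,0,0],[0,0,0]]]'; python3 -m pendant '[[0.0,[0,0,1],[0,0,0]],[0.0,[0,0,0],[0,0,0]],[0.0,[0,0,0],[0,0,0]]]'; python3 -m pendant '[[0.0,[0,0,1],[0,0,0]],[0.0,[0,0,0],[0,0,0]],[0.0,[0,0,0],[0,0,0]]]'
```

```text
time_s: 12.98
position: [0.7225, 0.042, 0.0187]
tcp_rot: [-3.087, 0.579, -0.002]
force: [0.6, 0.2, -0.1]
gripper_width: 0.0232
grip_force: 60.2
time_s: 13.35
position: [0.7226, 0.042, 0.0187]
tcp_rot: [-3.087, 0.579, -0.002]
force: [-2.5, 0.3, 5.1]
gripper_width: 0.0233
grip_force: 61.0
time_s: 13.72
position: [0.7226, 0.042, 0.0187]
tcp_rot: [-3.087, 0.579, -0.003]
force: [-3.9, -0.5, 8.5]
gripper_width: 0.0233
grip_force: 61.6
```

```bash
cat >> h.py <<'E'
def lift():
    o=manip.get_obs(); n=np.array([-.930,.367]);e=np.array([.367,.930])
    p=o['position']; print('t',round(o['time_s'],2),'tcp n,lat,z',round(p[:2]@n,4),round(p[:2]@e,4),round(p[2],4),'F along n',round(o['force'][:2]@n,2),'Fz',round(o['force'][2],2))
    for c in ['side','top']:
        A=[]
        for i in range(4):
            im,d,W=world(c); H=hsv(im); h,s=H[...,0],H[...,1]
            q=W[...,:2]@n; l=W[...,:2]@e
            A.append(np.median(W[(q>-.515)&(q<-.44)&(abs(l-.303)<.08)&(W[...,2]>.01)&(W[...,2]<.034),2]))
        print(c,'front top z mm',round(np.mean(A)*1000,2),np.round(np.std(A)*1000,2))
    return im
E
python3 -m pendant '[[0.0,[-6,0,-1],[0,0,0]],[0.0,[-8,0,0],[0,0,0]],[0.0,[-8,0,0],[0,0,0]],[0.0,[-8,0,0],[0,0,0]],[0.0,[-8,0,0],[0,0,0]],[0.0,[-6,0,0],[0,0,0]],[0.0,[-4,0,0],[0,0,0]],[0.0,[0,0,0],[0,0,0]]]'
python3 -c "
from h import *
lift()"
```

```text
time_s: 14.72
position: [0.6779, 0.0595, 0.0187]
tcp_rot: [-3.087, 0.579, -0.004]
force: [2.4, -0.3, 7.5]
gripper_width: 0.0231
grip_force: 61.0
t 14.72 tcp n,lat,z -0.6086 0.3041 0.0187 F along n -2.29 Fz 7.5
side front top z mm 23.08 0.09
top front top z mm 21.84 0.07
```

```bash
python3 -m pendant '[[0.0,[-3,0,0],[0,0,0]],[0.0,[-3,0,0],[0,0,0]],[0.0,[-3,0,0],[0,0,0]],[0.0,[-3,0,0],[0,0,0]],[0.0,[0,0,0],[0,0,0]]]'
python3 -c "
from h import *
lift()"
python3 -m pendant '[[0.0,[-2,0,0],[0,0,0]],[0.0,[-2,0,0],[0,0,0]],[0.0,[-2,0,0],[0,0,0]],[0.0,[0,0,0],[0,0,0]]]'
python3 -c "
from h import *
lift()"
```

```text
time_s: 15.75
position: [0.6682, 0.0631, 0.0188]
tcp_rot: [-3.087, 0.58, -0.01]
force: [8.7, -2.7, 3.1]
gripper_width: 0.0231
grip_force: 60.7
t 15.75 tcp n,lat,z -0.5982 0.3039 0.0188 F along n -9.1 Fz 3.15
side front top z mm 23.93 0.11
top front top z mm 22.34 0.09
time_s: 16.65
position: [0.6627, 0.0652, 0.0188]
tcp_rot: [-3.087, 0.58, -0.01]
force: [8.4, -3.3, 5.0]
gripper_width: 0.0231
grip_force: 60.7
t 16.65 tcp n,lat,z -0.5924 0.3038 0.0188 F along n -9.07 Fz 4.99
side front top z mm 25.06 0.04
top front top z mm 23.54 0.12
```

```bash
python3 -m pendant '[[0.0,[-2,0,0],[0,0,0]],[0.0,[-2,0,0],[0,0,0]],[0.0,[-2,0,0],[0,0,0]],[0.0,[-1,0,0],[0,0,0]],[0.0,[0,0,0],[0,0,0]],[0.0,[0,0,0],[0,0,0]],[0.0,[0,0,0],[0,0,0]]]'
python3 - <<'E'
from h import *
lift()
im,_=manip.snapshot('side'); a=cv2.resize(im[130:215,165:265],(600,510),interpolation=cv2.INTER_CUBIC)
b=cv2.resize(im[220:290,205:275],(200,200),interpolation=cv2.INTER_CUBIC); a[310:,400:]=b
cv2.imwrite('pics/f.png',a[:,:,::-1])
E
```

```text
time_s: 17.92
position: [0.6562, 0.0677, 0.0188]
tcp_rot: [-3.087, 0.58, -0.01]
force: [9.1, -2.9, 3.2]
gripper_width: 0.0231
grip_force: 60.8
t 17.93 tcp n,lat,z -0.5855 0.3038 0.0188 F along n -9.54 Fz 3.23
side front top z mm 26.35 0.11
top front top z mm 24.91 0.12
```

View pics/f.png

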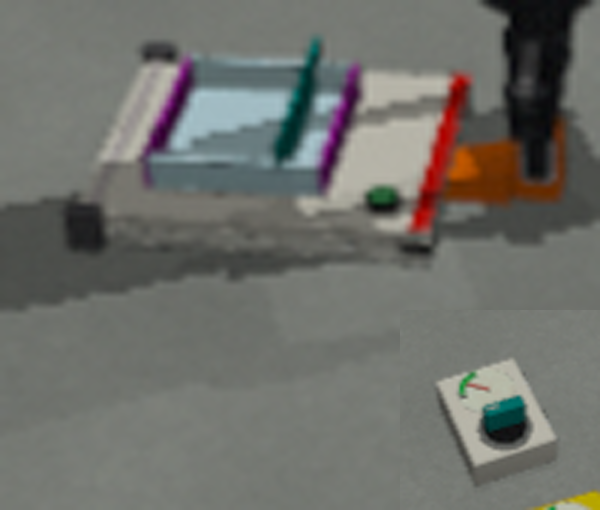

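The picture shows the wedge under the red edge (crop col 450, row 170), the fingers clear of the platform, and the gauge needle in its green band. The measured lift is about 3.8 mm, so I'm handing in.

```bash
python3 -c "
from rig import manip
print(manip.finish_job())"
```

```text
the job is handed in; nothing more can be done
None
```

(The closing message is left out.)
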